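# Fold back the bifold guard of the lens test bay

## Task

On the projector repair bench stand two open-topped grey test bays, each with a white two-panel folding guard across its front. Push the guard of the bay that holds the black lens block all the way open, so that its two panels lie flat against each other at the hinge post, and leave it there. Leave the guard of the other bay, the one with the circuit board, as it is.

Things in the scene. Friction and masses are not known exactly. Their poses are not given: they have to be found in the camera images.
- lens_handle (a point): Top centre of the handle to push: an upright dark round bar, 14 mm thick, on the outer face of the free end of the lens bay's guard. Its top is 150 mm above the bench, 40 mm above the panel tops. It is pushed level along the slot towards the hinge post with 1 to 5 N, and stays where left. Fully folded, it is 12 mm short of the hinge axis along the slot and 12 mm in front of the slot line.
- lens_hinge (a point): Fixed hinge axis of that guard, at its post's top, 110 mm above the bench, at the left (+y) end of the bay's front. Axes: y along the slot from the free end towards the post, x into the bay, z up. Guard: two upright white panels, each 100 long, 96 high, 6 mm thick, hinged together; the free end runs in the straight slot and the middle hinge comes out towards the robot as it folds.
- lens_fold (a joint): Angle (rad) at the middle hinge of the lens bay's guard: 0 would be straight across the front, 3.14 is both panels flat against each other. Starts at roughly 0.8 to 1.9.
- lens_bay: The bay to open: open-topped grey box, 250 mm wide, 175 deep, walls 100 mm high, fixed to the bench. In it, 85 mm behind the slot, stands a black block with an upright round lens, top 122 mm above the bench. Origin: on the bench under the middle of the slot; axes as for lens_hinge.
- board_handle (a point): Top centre of the same kind of handle on the guard of the other bay (same size and make, hinged at its left end too, holds a flat green circuit board). Not to be moved.

How it is judged:
By the outcome, as a careful person would: the job done as asked, in the order asked, and still so for the second after the job is handed in, with the robot touching nothing.
It also fails if it takes over 32 s, if anything falls off the work surface, if the arm or the gripper's body presses on something with over 40 N, if the wrist force passes 120 N, or if a joint passes its speed limit or range.

## Robot

A 6-joint arm with a two-finger parallel gripper is mounted at the origin on the work surface. World frame = base frame: x ahead of the robot, y to its left, z up, the work surface at z = 0. Lengths are in m, angles in degrees, forces in N, time in s.
With the tool pointing down it reaches from about 0.25 to 0.725 m from the base axis. Payload 9.7 kg.
Tool frame: the origin (TCP) lies at the very end of the fingers, on their centre line; the grasp point (between the pads) lies 19 mm behind it; z points along the fingers, y is the line along which they close (so a half turn about z gives the same grasp; the last joint's range is limited). The gripper opens to 85 mm and grips with 20 to 120 N. Pads are 22 mm wide; open, the fingers measure 114 mm over their backs; the gripper's body (76 mm by 85 mm) begins 54 mm behind the grasp point. The pads swing forward as they close: fully open they stand 13 mm farther back than shut.
Start: joints at [63.77, 4.979, 10.078, 95.1, 0, 90], TCP at [0.243, 0.493, 0.196] pointing down, gripper open.
Joint ranges: [-179.16, 179.16], [-48.56, 103.87], [-65.8, 70.77], [-126.05, 130.52], [-82.76, 87.17], [-180, 180]. Speed limits (degrees/s): [127.2, 127.2, 147.25, 180, 180, 180].

## Interface

Orientations are given as [roll, pitch, yaw] about the fixed x, y, z axes, in that order (R = Rz(yaw) Ry(pitch) Rx(roll)).
In Python, from workcell import bot gives the robot as it stands.
- The arm moves only by the tool arm_command, never from a script. Its argument "series" is a list of rows, each a list of 4 numbers: the shift along the tool's x, y, z in m, then the turn about the tool's z in rad. A call has exactly 5 rows; each row is the pose to reach, as a shift and turn from the pose commanded when the call began, along the tool's axes at that moment; what a row does not reach only later rows make up. A row lasts 1/10 s, in which the tool goes at most 50 mm and 8.59 degrees, less where a joint would pass 70% of its speed; a pose out of reach is approached as far as the arm can. A call with a gripper value outside its range is refused whole. "hand" is the finger opening in m, from 0 to 0.0854, set as the call begins (left out, the last holds). The fingers move at their own pace and stop on an object; "grip_force" is the grip in N (left out, the last holds). Time passes only in rows, so rows that repeat a pose let the fingers close, or fill a call up. It gives the time, the measured TCP pose, the force, the opening and the grip force at its end, in the units of the state.
- bot.get_obs(): the state, without advancing time (a new reading comes with each control period).
- bot.camera(name): name is "side" or "top" or "wrist"; returns a dict with "color" (400x640x3 uint8, blue, green, red), "camera_matrix" (3x3 intrinsics, pixels), "xyz" and "orientation" of the camera in the world; the wrist camera has in their place "T_tool_cam" (4x4, takes a point from camera to tool coordinates, whose origin is the TCP and whose axes are the flange's). Camera axes: x right, y up, looking along -z (the intrinsics and any distortion apply to the point x, -y, -z); pixel columns grow to the right and rows downward; lengths in m; the calibration is good to about 2 mm. A picture is of the moment at which its call begins: read the wrist's pose just before it. There is no depth.
- bot.job_done(): hands the job in; it is judged then, once.
Trained networks look in the newest picture that a camera, given by its name, has taken for a name from the list of things; names that differ only in an ending like _2 or _b are one class to them, and where a whole thing is asked for, a point or a joint stands for the part that bears it (a point fixed in the world has none). Each returns a list of dicts, best first, with "confidence" (0 to 1); they miss things now and then, are a little off and sometimes report something else, mostly with a low value. They report only what shows in the picture. A call takes as long as a camera call.
- bot.find_in(camera, target): "location" ([column, row] in pixels, amid what is visible of it).
- bot.mark_of(camera, target): "location" ([column, row] in pixels: a listed point, or the origin of a listed thing).
The state is a dict: "time": time; "q": joint angles; "qd": joint speeds; "joint_efforts": joint torques, N m; "ee_pos": TCP position; "tcp_rot": TCP orientation; "wrist_force": force on the tool from outside, world axes, zero at the start; "torque": the same for the moment, N m; "opening": finger opening in m; "grasp_force": force on a finger pad.
Only numpy, scipy, OpenCV 4.12 (cv2) and the standard library are available. Lean on these libraries where they do the work, as an engineer would, in place of code of your own. Each camera call takes 0.05 s, during which the arm holds its last target. There are 200 camera calls.

## Working session

There is one attempt and no reset: what is moved stays moved. The work goes in short steps, Python scripts to look and compute and a tool call to move; the robot and the scene stay as the last step left them, time stands still between calls to the robot, and variables do not carry over. Pictures are saved under pics/ and viewed, at most 10 in all, crops included, and the job is handed in when it is done.

Besides the shell and the picture viewer there is one more tool, called by a JSON object that holds its "name" and its "arguments", one argument or row to a line. arm_command: Moves the arm, as the interface text tells. Its arguments: {"type":"object","properties":{"series":{"type":"array"},"hand":{"type":"number"},"grip_force":{"type":"number"}},"required":["series"]}

```bash
mkdir -p pics; cat > h.py <<'E'
import numpy as np, cv2
from scipy.spatial.transform import Rotation as R
from workcell import bot
def cam(n):
    o=bot.get_obs(); c=bot.camera(n); K=np.array(c["camera_matrix"])
    if "T_tool_cam" in c:
        T=np.eye(4); T[:3,:3]=R.from_euler('xyz',o["tcp_rot"],degrees=True).as_matrix(); T[:3,3]=o["ee_pos"]
        T=T@np.array(c["T_tool_cam"])
    else:
        T=np.eye(4); q=np.array(c["orientation"],float); T[:3,3]=c["xyz"]
        T[:3,:3]=q if q.shape==(3,3) else R.from_euler('xyz',q,degrees=True).as_matrix()
    return c,K,T
def at(K,T,px,z):
    d=T[:3,:3]@(np.array([1,-1,-1])*(np.linalg.inv(K)@[px[0],px[1],1])); return T[:3,3]+d*(z-T[2,3])/d[2]
E
python3 - <<'E'
from h import *
print(bot.get_obs())
for n in ["top","side"]:
    c,K,T=cam(n); cv2.imwrite(f"pics/{n}1.png",c["color"]); print(n,[k for k in c],c.get("orientation"),T[:3,3])
    for t,z in [("lens_handle",.15),("lens_hinge",.11),("lens_bay",0),("board_handle",.15)]:
        for d in bot.mark_of(n,t)[:2]: print(t,d,at(K,T,d["location"],z).round(4))
E
```

```text
{'time': 0.0, 'q': array([6.37709260e+01, 5.01054622e+00, 1.00343808e+01, 9.51003133e+01,
       1.20640357e-03, 8.99994473e+01]), 'qd': array([ 0.02482044, -0.02949458, -0.02342193, -0.02455048,  0.09007816,
        0.06559504]), 'joint_efforts': array([-1.35413182e-03, -5.20394862e+01,  4.64797533e+01,  1.65941130e-02,
       -7.54027292e-05,  8.50720667e-07]), 'ee_pos': array([0.24294752, 0.49311801, 0.19558777]), 'tcp_rot': array([-1.79923521e+02, -1.20714020e-03,  1.53771477e+02]), 'wrist_force': array([-0.35550022, -0.14851299, -1.09923139]), 'torque': array([-0.01988852,  0.00886713, -0.0556616 ]), 'grasp_force': 0.0, 'opening': 0.08511267693263598}
top ['color', 'camera_matrix', 'xyz', 'orientation'] [ 13.10817194   0.14170983 -92.74796431] [0.38040656 0.00484604 0.98085981]
lens_handle {'location': [241.6, 229.4], 'confidence': 0.78} [0.5033 0.1708 0.15  ]
lens_hinge {'location': [178.1, 226.0], 'confidence': 0.93} [0.5242 0.3257 0.11  ]
lens_bay {'location': [231.2, 235.2], 'confidence': 0.93} [0.5116 0.2277 0.    ]
board_handle {'location': [427.0, 222.6], 'confidence': 0.72} [ 0.4986 -0.2388  0.15  ]
side ['color', 'camera_matrix', 'xyz', 'orientation'] [ 51.34999848  -0.29168088 -28.17165575] [ 0.15126738 -0.78651305  0.82904418]
lens_handle {'location': [264.3, 162.8], 'confidence': 0.77} [0.503  0.1727 0.15  ]
lens_bay {'location': [263.3, 195.0], 'confidence': 0.98} [0.5148 0.2349 0.    ]
board_handle {'location': [347.6, 266.5], 'confidence': 0.68} [ 0.5059 -0.2377  0.15  ]
```

View pics/top1.png

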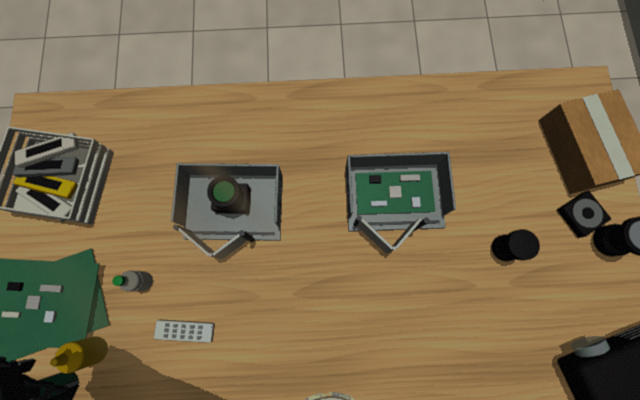

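View pics/side1.png

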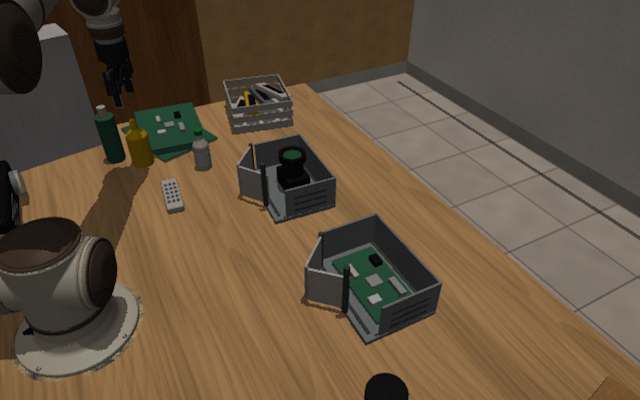

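The lens bay is the left one: hinge near px (178,226) and handle near (242,229) in the top picture. The board bay is the right one. The handle measures about (0.503, 0.171) in both views. I'll set out to the −y side of the handle, fingers shut.

{"name": "arm_command", "arguments": {
  "series": [
    [-0.03, -0.02, -0.03, 0.12],
    [-0.07, -0.045, -0.064, 0.24],
    [-0.11, -0.07, -0.064, 0.36],
    [-0.15, -0.095, -0.064, 0.48],
    [-0.19, -0.12, -0.064, 0.6]
  ],
  "hand": 0
}}

```text
time: 1.0
ee_pos: [0.3612, 0.3001, 0.2608]
tcp_rot: [179.9, -0.0, 119.1]
wrist_force: [0.7, 0.3, 0.0]
opening: 0.0121
grasp_force: 0.0
```

{"name": "arm_command", "arguments": {
  "series": [
    [-0.049, 0.002, 0, 0.11],
    [-0.098, 0.004, 0, 0.22],
    [-0.147, 0.006, 0, 0.34],
    [-0.196, 0.008, 0, 0.45],
    [-0.245, 0.01, 0, 0.565]
  ]
}}

```text
time: 1.5
ee_pos: [0.4901, 0.0912, 0.2606]
tcp_rot: [180.0, -0.0, 86.8]
wrist_force: [0.3, 1.4, 0.8]
opening: -0.0004
grasp_force: 0.0
```

```bash
python3 - <<'E'
from h import *
o=bot.get_obs();print(o["time"],o["ee_pos"],o["tcp_rot"])
for n in ["wrist","top"]:
    c,K,T=cam(n); cv2.imwrite(f"pics/{n}2.png",c["color"]); print(n,T[:3,3])
    for t,z in [("lens_handle",.15),("lens_hinge",.11),("lens_bay",0)]:
        for d in bot.mark_of(n,t)[:2]: print(t,d,at(K,T,d["location"],z).round(4))
E
```

```text
1.5 [0.49014696 0.09122784 0.26055281] [ 1.79959051e+02 -1.43251745e-02  8.67538272e+01]
wrist [0.49338804 0.16176273 0.43795409]
lens_handle {'location': [324.2, 79.0], 'confidence': 0.82} [0.4975 0.1768 0.15  ]
lens_bay {'location': [335.2, 39.3], 'confidence': 0.75} [0.515  0.2283 0.    ]
top [0.38040656 0.00484604 0.98085981]
```

View pics/wrist2.png

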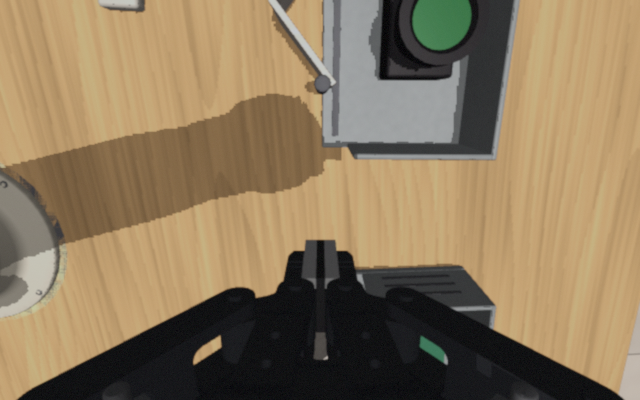

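The wrist view shows the handle top at about (323,84), which gives (0.498, 0.175). The bay front edge runs vertically in the picture, so the slot direction is about tool +x. The shut fingers will come down on the −y side of the handle, 7 mm above the panel tops.

{"name": "arm_command", "arguments": {
  "series": [
    [0.01, 0.001, 0.04, 0],
    [0.02, 0.003, 0.08, 0],
    [0.03, 0.005, 0.115, 0],
    [0.034, 0.005, 0.143, 0],
    [0.034, 0.005, 0.143, 0]
  ]
}}

```text
time: 2.4
ee_pos: [0.4937, 0.1279, 0.1137]
tcp_rot: [-179.7, 0.1, 87.2]
wrist_force: [0.2, -0.7, 0.1]
opening: 0.0004
grasp_force: 0.0
```

{"name": "arm_command", "arguments": {
  "series": [
    [0.01, 0, 0, 0],
    [0.02, 0, 0, 0],
    [0.03, 0, 0, 0],
    [0.04, 0, 0, 0],
    [0.05, 0, 0, 0]
  ]
}}

```text
time: 2.9
ee_pos: [0.4991, 0.178, 0.1179]
tcp_rot: [180.0, -0.0, 87.0]
wrist_force: [0.3, 0.2, 0.8]
opening: -0.0003
grasp_force: 0.0
```

```bash
python3 - <<'E'
from h import *
o=bot.get_obs();print(o["ee_pos"],o["wrist_force"])
out=[]
for n in ["wrist","side"]:
    c,K,T=cam(n); out.append(c["color"] if n=="wrist" else cv2.resize(c["color"][100:250,180:420],(640,400)))
    for t,z in [("lens_handle",.15),("lens_hinge",.11)]:
        for d in bot.mark_of(n,t)[:2]: print(n,t,d,at(K,T,d["location"],z).round(4))
cv2.imwrite("pics/b3.png",cv2.resize(np.vstack(out),(480,600)))
E
```

```text
[0.49911085 0.17795122 0.117907  ] [0.26537963 0.22316237 0.79259696]
side lens_handle {'location': [261.9, 163.5], 'confidence': 0.94} [0.4964 0.1726 0.15  ]
```

View pics/b3.png

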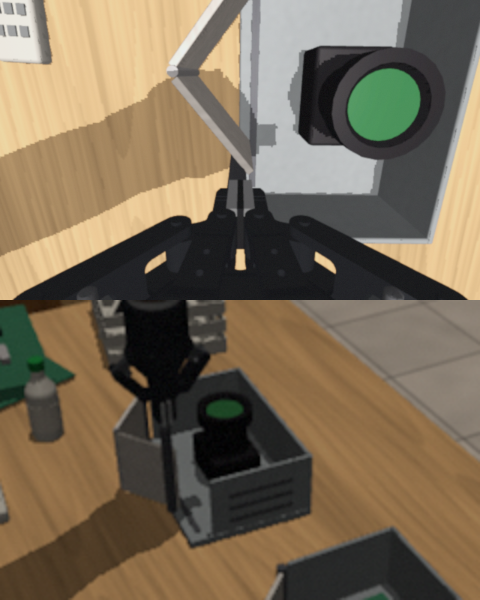

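The shut fingers sit directly behind the handle (dark bar at (240,165)) and in line with it. I'll push on.

{"name": "arm_command", "arguments": {
  "series": [
    [0.008, 0, 0, 0],
    [0.016, 0, 0, 0],
    [0.024, 0, 0, 0],
    [0.032, 0, 0, 0],
    [0.04, 0, 0, 0]
  ]
}}

```text
time: 3.7
ee_pos: [0.5009, 0.2176, 0.1172]
tcp_rot: [-180.0, 0.0, 87.0]
wrist_force: [-0.7, 0.4, -0.2]
opening: -0.0001
grasp_force: 0.0
```

```bash
python3 - <<'E'
from h import *
o=bot.get_obs();print(o["ee_pos"],o["wrist_force"])
out=[]
for n in ["wrist","side"]:
    c,K,T=cam(n); out.append(c["color"] if n=="wrist" else cv2.resize(c["color"][100:250,180:420],(640,400)))
    for t,z in [("lens_handle",.15),("lens_hinge",.11)]:
        for d in bot.mark_of(n,t)[:2]: print(n,t,d,at(K,T,d["location"],z).round(4))
cv2.imwrite("pics/b4.png",cv2.resize(np.vstack(out),(480,600)))
E
```

```text
[0.50086189 0.21760141 0.117235  ] [-0.6856781   0.42260675 -0.23378551]
wrist lens_handle {'location': [317.9, 332.5], 'confidence': 0.97} [0.4971 0.1761 0.15  ]
wrist lens_hinge {'location': [354.5, 17.4], 'confidence': 0.95} [0.5225 0.3256 0.11  ]
side lens_handle {'location': [262.1, 162.5], 'confidence': 0.93} [0.4986 0.1766 0.15  ]
side lens_handle {'location': [250.7, 146.6], 'confidence': 0.49} [0.501 0.261 0.15 ]
side lens_hinge {'location': [253.1, 146.6], 'confidence': 0.59} [0.5276 0.3195 0.11  ]
```

View pics/b4.png

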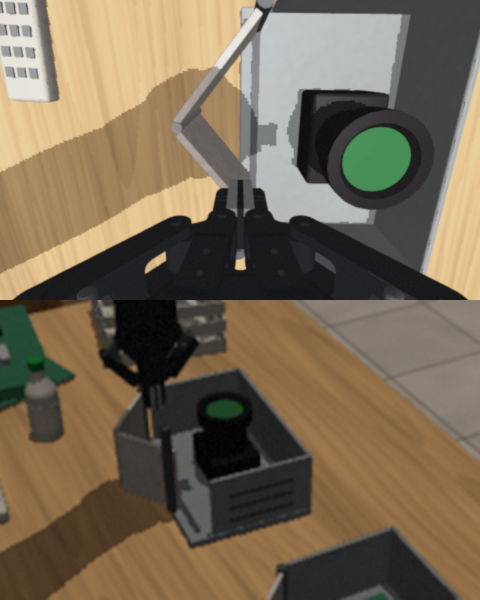

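```bash
cat >> h.py <<'E'
def proj(K,T,p):
    v=T[:3,:3].T@(np.array(p)-T[:3,3]); u=K@(v*[1,-1,-1]); return u[:2]/u[2]
E
python3 - <<'E'
from h import *
o=bot.get_obs();p=np.array(o["ee_pos"]);print(p,o["opening"],o["q"])
out=[]
for n in ["wrist","side"]:
    c,K,T=cam(n); im=c["color"]
    print(n,"TCP",proj(K,T,p),"above30",proj(K,T,p+[0,0,.03]),"handle top",proj(K,T,[.497,.176,.15]),"handle z.11",proj(K,T,[.497,.176,.11]))
    cr=im[230:380,200:440] if n=="wrist" else im[100:220,190:382]
    out.append(cv2.resize(cr,(480,300),interpolation=cv2.INTER_CUBIC))
cv2.imwrite("pics/b5.png",np.vstack(out))
E
```

```text
[0.50083145 0.21660486 0.11724349] -0.0005085020799010472 [ 2.33913709e+01  3.50798518e+00 -2.26693616e-01  8.62764351e+01
 -5.70510761e-03  1.16374072e+02]
wrist TCP [321.20748114 230.39212611] above30 [321.35982028 253.93389117] handle top [317.72729418 330.92208213] handle z.11 [318.21207757 288.0859056 ]
side TCP [257.92795071 165.12913206] above30 [257.02345055 155.55690808] handle top [261.59227348 162.77366773] handle z.11 [262.7302701  175.64654082]
```

View pics/b5.png

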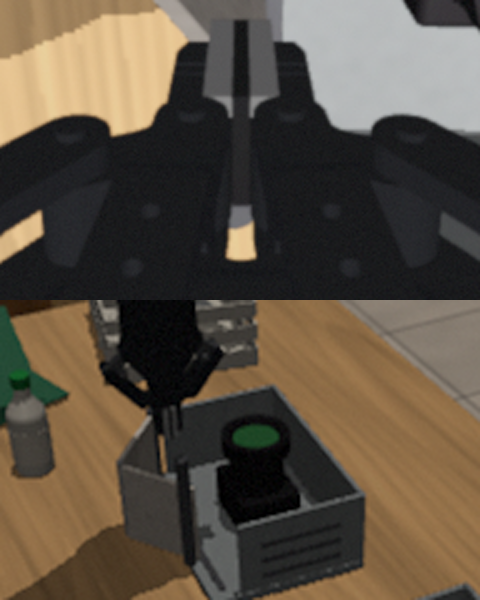

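The handle hasn't moved. In the side view the real fingertips end about 30 mm above where the TCP projects, so they passed over the handle top. I'll go back over it, come down lower on its −y side (nothing stands there) and check.

{"name": "arm_command", "arguments": {
  "series": [
    [0, 0, -0.035, 0],
    [-0.045, 0, -0.035, 0],
    [-0.092, 0, -0.035, 0],
    [-0.092, 0, 0.005, 0],
    [-0.092, 0, 0.029, 0]
  ]
}}

```text
time: 4.6
ee_pos: [0.496, 0.1232, 0.087]
tcp_rot: [180.0, -0.0, 86.9]
wrist_force: [-0.5, 0.4, 0.0]
opening: -0.0005
grasp_force: 0.0
```

```bash
python3 - <<'E'
from h import *
o=bot.get_obs();p=np.array(o["ee_pos"]);print(p,o["wrist_force"])
out=[]
for n in ["wrist","side"]:
    c,K,T=cam(n); im=c["color"].copy()
    for d in bot.mark_of(n,"lens_handle")[:1]: print(n,d,at(K,T,d["location"],.15).round(4))
    for z in (0,.03): 
        u=proj(K,T,p+[0,0,z]); print(n,z,u); cv2.circle(im,tuple(int(v) for v in u),1,(0,0,255) if z==0 else (255,0,0),-1)
    cr=im[100:350,120:520] if n=="wrist" else im[100:220,190:382]
    out.append(cv2.resize(cr,(480,300),interpolation=cv2.INTER_CUBIC))
cv2.imwrite("pics/b6.png",np.vstack(out))
E
```

```text
[0.49600137 0.12322753 0.08700972] [-0.51498695  0.35210888  0.00916368]
wrist {'location': [314.1, 155.8], 'confidence': 0.93} [0.4961 0.1754 0.15  ]
wrist 0 [321.20871019 230.38846894]
wrist 0.03 [321.38949655 253.91430958]
side 0 [271.05014585 193.78099931]
side 0.03 [270.31538443 184.28090131]
```

View pics/b6.png

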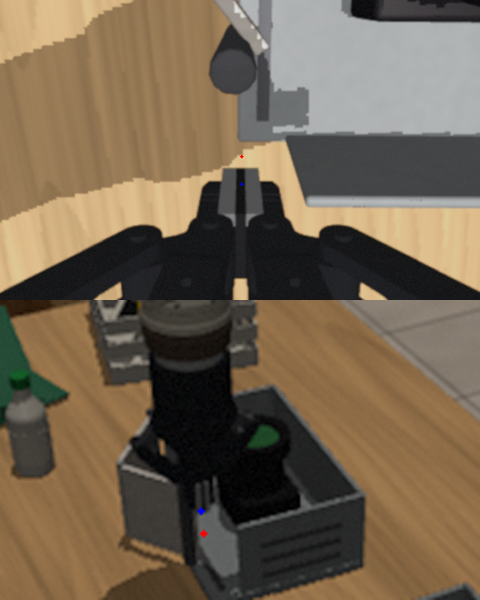

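Confirmed: the tips end at about the blue mark, 30 mm above the TCP, so they are now at z≈0.12. They are in line behind the handle (picture (232,75)). Pushing.

{"name": "arm_command", "arguments": {
  "series": [
    [0.013, 0, 0, 0],
    [0.026, 0, 0, 0],
    [0.036, 0, 0, 0],
    [0.046, 0.001, 0, 0],
    [0.056, 0.001, 0, 0]
  ]
}}

```text
time: 5.3
ee_pos: [0.5004, 0.1819, 0.0886]
tcp_rot: [180.0, 0.0, 87.1]
wrist_force: [2.7, -2.5, 1.7]
opening: -0.0001
grasp_force: 1.3
```

{"name": "arm_command", "arguments": {
  "series": [
    [0.01, 0.0, 0, 0],
    [0.02, 0.001, 0, 0],
    [0.03, 0.001, 0, 0],
    [0.04, 0.002, 0, 0],
    [0.05, 0.002, 0, 0]
  ]
}}

```text
time: 5.8
ee_pos: [0.5047, 0.2314, 0.0881]
tcp_rot: [-180.0, 0.0, 87.0]
wrist_force: [1.9, -2.9, 0.1]
opening: -0.0001
grasp_force: 1.0
```

```bash
python3 - <<'E'
from h import *
o=bot.get_obs();p=np.array(o["ee_pos"]);print(p,o["wrist_force"])
out=[]
for n in ["wrist","side"]:
    c,K,T=cam(n); im=c["color"]
    for t,z in [("lens_handle",.15),("lens_hinge",.11)]:
        for d in bot.mark_of(n,t)[:2]: print(n,t,d,at(K,T,d["location"],z).round(4))
    cr=im[0:350] if n=="wrist" else im[100:220,190:382]
    out.append(cv2.resize(cr,(480,300),interpolation=cv2.INTER_CUBIC))
cv2.imwrite("pics/b7.png",np.vstack(out))
E
```

```text
[0.50467348 0.23136376 0.08808013] [ 1.91851015 -2.92312112  0.06834626]
wrist lens_handle {'location': [313.8, 241.3], 'confidence': 0.89} [0.5028 0.2519 0.15  ]
wrist lens_hinge {'location': [353.4, 34.6], 'confidence': 0.6} [0.5228 0.327  0.11  ]
side lens_handle {'location': [255.1, 148.5], 'confidence': 0.59} [0.5078 0.2467 0.15  ]
side lens_handle {'location': [349.6, 266.5], 'confidence': 0.18} [ 0.5094 -0.2395  0.15  ]
side lens_hinge {'location': [250.8, 145.0], 'confidence': 0.58} [0.525  0.3305 0.11  ]
```

View pics/b7.png

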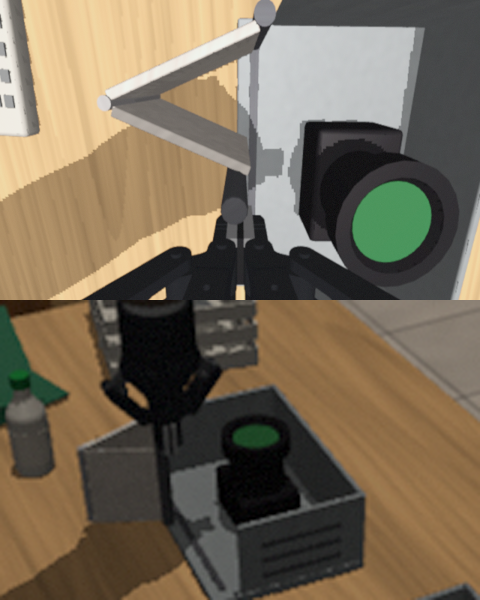

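It works: the handle is now at y≈0.25, with about 63 mm to go.

{"name": "arm_command", "arguments": {
  "series": [
    [0.01, 0, 0, 0],
    [0.02, 0, 0, 0],
    [0.03, 0, 0, 0],
    [0.04, 0, 0, 0],
    [0.05, 0, 0, 0]
  ]
}}

```text
time: 6.6
ee_pos: [0.5072, 0.2816, 0.0882]
tcp_rot: [-180.0, 0.0, 87.0]
wrist_force: [0.8, -2.0, 0.6]
opening: 0.0
grasp_force: 0.9
```

{"name": "arm_command", "arguments": {
  "series": [
    [0.003, 0, 0, 0],
    [0.006, 0, 0, 0],
    [0.009, 0, 0, 0],
    [0.012, 0, 0, 0],
    [0.012, 0, 0, 0]
  ]
}}

```text
time: 7.1
ee_pos: [0.5078, 0.2928, 0.0883]
tcp_rot: [-180.0, -0.0, 87.0]
wrist_force: [-0.5, 0.1, 0.0]
opening: 0.0001
grasp_force: 0.0
```

{"name": "arm_command", "arguments": {
  "series": [
    [0.001, 0, 0, 0],
    [0.002, 0, 0, 0],
    [0.003, 0, 0, 0],
    [0.004, 0, 0, 0],
    [0.005, 0, 0, 0]
  ]
}}

```text
time: 7.6
ee_pos: [0.5082, 0.2975, 0.0883]
tcp_rot: [180.0, -0.0, 87.0]
wrist_force: [1.5, -0.6, -0.3]
opening: -0.0001
grasp_force: 0.5
```

```bash
python3 - <<'E'
from h import *
o=bot.get_obs();p=np.array(o["ee_pos"]);print(p,o["wrist_force"])
out=[]
for n in ["wrist","side"]:
    c,K,T=cam(n); im=c["color"]
    for t,z in [("lens_handle",.15),("lens_hinge",.11)]:
        for d in bot.mark_of(n,t)[:2]: print(n,t,d,at(K,T,d["location"],z).round(4))
    cr=im[0:350] if n=="wrist" else im[100:220,190:382]
    out.append(cv2.resize(cr,(480,300),interpolation=cv2.INTER_CUBIC))
cv2.imwrite("pics/b8.png",np.vstack(out))
E
```

```text
[0.50816832 0.29751635 0.08831517] [ 1.4790088  -0.64375505 -0.27895285]
wrist lens_handle {'location': [323.4, 242.5], 'confidence': 0.58} [0.5098 0.3173 0.15  ]
wrist lens_hinge {'location': [347.8, 187.7], 'confidence': 0.76} [0.5222 0.3271 0.11  ]
side lens_handle {'location': [245.2, 135.8], 'confidence': 0.62} [0.5083 0.3202 0.15  ]
side lens_hinge {'location': [251.4, 146.2], 'confidence': 0.83} [0.5242 0.3237 0.11  ]
```

View pics/b8.png

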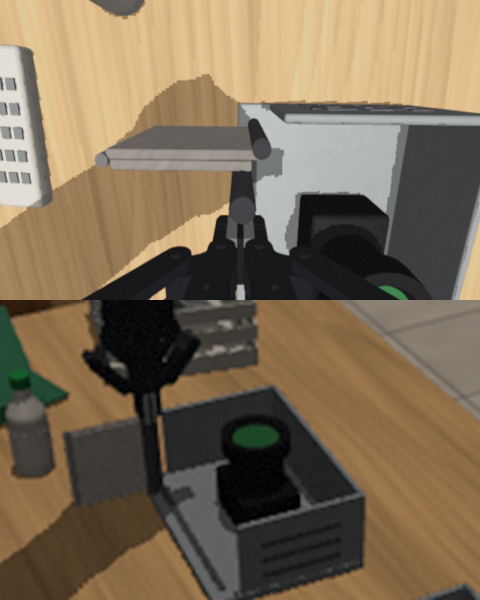

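The panels look nearly flat together. I'll press gently until it meets the stop.

{"name": "arm_command", "arguments": {
  "series": [
    [0.001, 0, 0, 0],
    [0.001, 0, 0, 0],
    [0.002, 0, 0, 0],
    [0.002, 0, 0, 0],
    [0.002, 0, 0, 0]
  ]
}}

```text
time: 8.4
ee_pos: [0.5081, 0.2983, 0.0882]
tcp_rot: [-180.0, 0.1, 87.0]
wrist_force: [-1.6, -8.2, 2.2]
opening: 0.0002
grasp_force: 4.0
```

The force is at 8 N and motion has stopped, so it's against the stop. I'll back off along the slot and then up.

{"name": "arm_command", "arguments": {
  "series": [
    [-0.005, 0, 0, 0],
    [-0.02, 0, 0, 0],
    [-0.045, 0, 0, 0],
    [-0.06, 0, -0.03, 0],
    [-0.08, 0, -0.075, 0]
  ]
}}

```text
time: 8.9
ee_pos: [0.5024, 0.2179, 0.1616]
tcp_rot: [-179.7, 0.1, 87.0]
wrist_force: [0.8, -0.0, 0.6]
opening: -0.0002
grasp_force: 0.0
```

{"name": "arm_command", "arguments": {
  "series": [
    [-0.02, 0, -0.04, 0],
    [-0.04, 0, -0.08, 0],
    [-0.05, 0, -0.12, 0],
    [-0.05, 0, -0.12, 0],
    [-0.05, 0, -0.12, 0]
  ]
}}

```text
time: 9.4
ee_pos: [0.5018, 0.1691, 0.2842]
tcp_rot: [179.9, -0.1, 87.0]
wrist_force: [0.1, -0.1, -1.5]
opening: -0.0002
grasp_force: 0.0
```

```bash
python3 - <<'E'
from h import *
o=bot.get_obs();p=np.array(o["ee_pos"]);print(p,o["wrist_force"])
out=[]
for n in ["wrist","top","side"]:
    c,K,T=cam(n); im=c["color"]
    for t,z in [("lens_handle",.15),("lens_hinge",.11),("board_handle",.15)]:
        for d in bot.mark_of(n,t)[:1]: print(n,t,d,at(K,T,d["location"],z).round(4))
    if n!="side": out.append(cv2.resize(im,(480,300)))
cv2.imwrite("pics/b9.png",np.vstack(out))
E
```

```text
[0.50182886 0.1690947  0.28418915] [ 0.12120651 -0.05930065 -1.53513557]
wrist lens_handle {'location': [321.5, 0.0], 'confidence': 0.91} [0.5101 0.3172 0.15  ]
top board_handle {'location': [424.9, 218.1], 'confidence': 0.53} [ 0.5088 -0.2353  0.15  ]
side lens_handle {'location': [246.1, 136.6], 'confidence': 0.62} [0.5089 0.3151 0.15  ]
side lens_hinge {'location': [250.8, 147.4], 'confidence': 0.62} [0.5203 0.3186 0.11  ]
side board_handle {'location': [349.3, 268.3], 'confidence': 0.65} [ 0.5064 -0.2434  0.15  ]
```

View pics/b9.png

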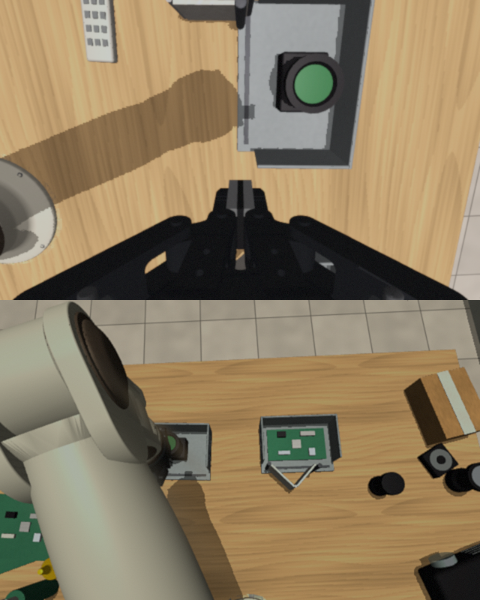

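The guard stays folded at the post (handle at (0.51, 0.317), about 10 mm short of the hinge), the board guard is unchanged, and the arm is clear.

```bash
python3 -c "
from workcell import bot
print(bot.job_done())"
```

```text
the job is handed in; nothing more can be done
None
```

The lens bay's guard is pushed fully open against its hinge post and stayed there after I backed off. The board bay's guard was not touched, and the job was handed in at about 9.6 s of the 32 s allowed.

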